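Empty the drop-bottom hopper into the tray and latch its door

ROBOT

A 7-joint arm with a two-finger parallel gripper is mounted at the origin on the work surface; the furniture and walls round the work are solid. World frame = base frame: x ahead of the robot, y to its left, z up, the work surface at z = 0. Lengths are in mm, angles in rad, forces in N, time in s.
With the tool pointing down it reaches from about 400 to 850 mm from the base axis. Payload 4.5 kg.
Tool frame: the origin (TCP) lies at the centre of the arm's flange, where the gripper is bolted on; the fingertips stand 166 mm ahead of it and the grasp point (between the pads) lies 147 mm ahead of it; z points along the fingers, y is the line along which they close (so a half turn about z gives the same grasp; the last joint's range is limited). The gripper opens to 88 mm and grips with 3 to 60 N. Pads are 18 mm wide; open, the fingers measure 123 mm over their backs; the gripper's body (75 mm by 187 mm) begins 45 mm behind the grasp point.
Start: joints at [1.369, 0.689, -0.195, 1.565, 0.157, 0.902, -0.215], TCP at [146.036, -607.71, 404.743] pointing down, gripper open.
Joint ranges: [-3.01, 3.01], [-0.46, 2.08], [-1.47, 1.51], [0.13, 2.56], [-1, 4.14], [0.04, 2.09], [-2.66, 2.66]. Speed limits (rad/s): [2.57, 2.57, 3.14, 3.14, 3.14, 3.14, 3.14].

INTERFACE

Orientations are given as a unit quaternion [w, x, y, z].
In Python, from workcell import arm gives the robot as it stands.
- The arm moves only by the tool move_arm, never from a script. Its argument "deltas" is text: rows parted by semicolons, each of 5 numbers parted by spaces: the opening, from -1 (shut) to 1 (fully open), then the shift along the world's x, y, z normalised to -1 to 1, where 1 is 15 cm, then the turn about the world's z normalised to -1 to 1, where 1 is 180 degrees. A call has 1 to 5 rows; each row is the pose to reach, as a shift and turn from the pose commanded when the call began, turning the shorter way round; what a row does not reach only later rows make up. A row lasts 1/10 s, in which the tool goes at most 50 mm and 8.59 degrees, less where a joint would pass 70% of its speed; a pose out of reach is approached as far as the arm can. A call with a number of a shift or a turn outside -1 to 1 is refused whole. A call with a gripper value outside its range is refused whole. The fingers move at their own pace and stop on an object; the grip force is fixed at half the most. Time passes only in rows, so rows that repeat a pose let the fingers close. It gives the time, the measured TCP pose, the force, the opening and the grip force at its end, in the units of the state.
- arm.sense(): the state, without advancing time (a new reading comes with each control period).
- arm.camera(name): name is "side" or "top" or "wrist"; returns the picture (400x640x3 uint8, red, green, blue); there is no depth.
- arm.camera_model(name): a dict with "mtx" (3x3 intrinsics, pixels), "R" (3x3) and "t" (3): a world point X has camera coordinates R X + t; the wrist camera has in their place "T_tool_cam" (4x4, takes a point from camera to tool coordinates, whose origin is the TCP and whose axes are the flange's). Camera axes: x right, y down, z forward; pixel columns grow to the right and rows downward; lengths in mm; the calibration is good to about 2 mm. A picture is of the moment at which its call begins: read the wrist's pose just before it. camera_model takes no time and is no camera call.
- arm.sign_off(): hands the job in; it is judged then, once.
The state is a dict: "clock": time; "joints": joint angles; "joint_vel": joint speeds; "joint_torque": joint torques, N m; "eef_pos": TCP position; "tcp_rot": TCP orientation; "ft_force": force on the tool from outside, world axes, zero at the start; "moment": the same for the moment, N m; "gripper_width": opening from 0.0 (shut) to 1.0 (fully open); "finger_force": force on a finger pad.
Only numpy, scipy, OpenCV 4.12 (cv2) and the standard library are available. Lean on these libraries where they do the work, as an engineer would, in place of code of your own. Each camera call takes 0.05 s, during which the arm holds its last target. There are 200 camera calls.

TASK

Slide the grey tray by its bar handle squarely under the blue drop-bottom hopper while its trap door is still shut and bolted. Then draw the yellow-handled bolt, swing the trap door right open with the red crank bar so that both paint tubes drop into the tray, swing the door fully shut again and push the bolt fully home. Leave the tray with both tubes in it standing under the hopper, and do not disturb the tin, pot, bottle and jar standing around.

Things in the scene. Friction and masses are not known exactly. Their poses are not given: they have to be found in the camera images.
- hopper: Fixed blue open-topped metal box on a stand behind it; open below at front, left and right. Origin: on the bench (z = 0) under the box's centre; x points away from the robot (yaw -0.40 to -0.12), y left, z up. Box 122 (x) x 146 mm (y) outside, walls 5 mm, from 178 to 247 mm above the bench. Its bottom is the trap door; two tubes lie side by side on it, along y.
- stand (a point): On the bench midway between the hopper's two posts: hopper frame (112, 0, 0) mm. Posts 22 mm square at y = +-40 mm, 235 mm high; foot plate 12 mm thick from x = 100 to 210 mm, y = +-110 mm. The tray must stay in front of them. Also in the room: a screen 330 mm high along world y = 0.24 to 0.29 m, up to x = 0.31 m (mind the arm), and a lamp head above the bench behind right.
- trap_door (a joint): Trap door hinge, rad: 0 shut, 1.0 fully open (both are stops); open, its free edge hangs 66 mm above the bench at hopper x = 0. Stiff friction hinge, 0.4 N m: the door stays where it is left, loaded or not, and must be swung both ways. It cannot open while the bolt is home; a bolt pushed home too early stops it from shutting.
- door_hinge (a point): On the trap door's hinge line, which is parallel to the hopper's y along the box's far lower edge: hopper frame (67, -110, 172) mm, level with the middle of the crank bar.
- door_bar (a point): Middle of the red crank bar, beside the box on its right: 16 mm thick, 60 mm long, parallel to the hinge line, on top of a 12 mm rod at its left third, 110 mm from the hinge line. Shut: hopper (100, -110, 277) mm, the crank leaning 0.30 rad away from the robot. Opening swings it toward the robot, to (-4, -110, 256) mm at 1.0 rad; pushing it away again shuts the door.
- bolt (a joint): Slide bolt, m: 0 home (its rod lies under a tongue of the door), 0.04 fully drawn, away from the robot (hopper +x). It clears the tongue from 0.033. Stays where it is left, friction about 2.5 N.
- bolt_handle (a point): Top of the bolt's upright yellow handle, a post 16 mm thick, free from 175 mm to its top at 239 mm above the bench. At hopper y = -118 mm; x = -20 mm when home, +20 mm when drawn.
- tray: Loose grey open tray, 0.4 kg, 160 mm (its x) x 170 mm (its y) x 40 mm high, its front (-x) wall raised to 75 mm, walls and floor 4 mm. Origin: centre of its underside. Starts at the right of the hopper, handle toward the robot.
- tray_handle (a point): Middle of the tray's black bar handle: tray frame (-145, 0, 29) mm. The bar runs along the tray's y, 150 mm long, 14 mm thick, 16 mm high, 58 mm clear in front of the tray's wall, joined to it by an arm at each end (y = +-69 mm, 12 mm wide).
- tube_green: Loose paint tube with green band and white cap, 43 x 124 x 29 mm, origin at the centre of its underside.
- tube_black: Loose squeezed paint tube with black cap, 50 x 104 x 32 mm, origin at the centre of its underside.
- primer_tin: Paint tin, 77 mm diameter, 77 mm high, bystander left of the hopper; origin at the centre of its underside.
- amber_pot: Amber pot with black lid, 58 mm diameter, 47 mm high, bystander left of the hopper; origin at the centre of its underside.
- thinner_bottle: White bottle, 61 mm diameter, 130 mm high, bystander behind left; origin at the centre of its underside.
- green_lid_jar: Jar with green lid, 68 mm diameter, 101 mm high, bystander behind right of the tray; origin at the centre of its underside.
Mind the look-alikes: they are no part of the job. What is shaped like the tube_black but brown or pink is not meant.

How it is judged (in metres and radians):
On the way, in this order (a step that is already met when the one before it is completed fails the run):
1. the tray stands squarely under the hopper while the trap door is still shut and bolted (x of tray in the frame of hopper between -0.045 and 0.02 m and y of tray in the frame of hopper between -0.04 and 0.04 m and angle between the x axis of tray and the x axis of hopper, either way round below 0.2 rad and angle between tray's own z axis and vertical below 0.1 rad and height (world z) of tray below 0.01 m and value of joint trap_door below 0.1 rad and value of joint bolt below 0.02 m), for 0.2 s.
2. the bolt is drawn clear of the tongue (value of joint bolt above 0.03 m), for 0.1 s.
3. the trap door is swung right open and both tubes have dropped into the tray (value of joint trap_door above 0.85 rad and x of tube_green in the frame of tray between -0.08 and 0.08 m and y of tube_green in the frame of tray between -0.085 and 0.085 m and z of each of tube_green, tube_black in the frame of tray below 0.07 m and x of tube_black in the frame of tray between -0.08 and 0.08 m and y of tube_black in the frame of tray between -0.085 and 0.085 m), for 0.2 s.
At the end, for the whole second after the job is handed in: Door shut (within 0.06 rad) and bolt home (within 10 mm); both tubes lie in the tray; the tray stands flat, at rest, under the hopper (its centre from 45 mm short of to 20 mm beyond the hopper's centre in hopper x, within 40 mm of it in hopper y, turned less than 0.2 rad against it) (x of tray in the frame of hopper between -0.045 and 0.02 m and y of tray in the frame of hopper between -0.04 and 0.04 m and angle between the x axis of tray and the x axis of hopper, either way round below 0.2 rad and angle between tray's own z axis and vertical below 0.1 rad and value of joint trap_door below 0.06 rad and value of joint bolt below 0.01 m and x of tube_green in the frame of tray between -0.08 and 0.08 m and y of tube_green in the frame of tray between -0.085 and 0.085 m and z of each of tube_green, tube_black in the frame of tray below 0.07 m and x of tube_black in the frame of tray between -0.08 and 0.08 m and y of tube_black in the frame of tray between -0.085 and 0.085 m and linear speed of each of tube_green, tube_black, tray below 0.03 m/s); the robot touches nothing.
It fails at once if the primer tin is shifted by more than 25 mm or tipped (distance of primer_tin from where it was at the start of the episode above 0.025 m or angle between primer_tin's own z axis and vertical above 0.4 rad).
It fails at once if the amber pot is shifted by more than 25 mm or tipped (distance of amber_pot from where it was at the start of the episode above 0.025 m or angle between amber_pot's own z axis and vertical above 0.4 rad).
It fails at once if the thinner bottle is shifted by more than 25 mm or tipped (distance of thinner_bottle from where it was at the start of the episode above 0.025 m or angle between thinner_bottle's own z axis and vertical above 0.4 rad).
It fails at once if the green lid jar is shifted by more than 25 mm or tipped (distance of green_lid_jar from where it was at the start of the episode above 0.025 m or angle between green_lid_jar's own z axis and vertical above 0.4 rad).
It also fails if it takes over 58 s, if anything falls off the work surface, if the arm or the gripper's body presses on something with over 40 N, if the wrist force passes 120 N, or if a joint passes its speed limit or range.

## Working session

There is one attempt and no reset: what is moved stays moved. The work goes in short steps, Python scripts to look and compute and a tool call to move; the robot and the scene stay as the last step left them, time stands still between calls to the robot, and variables do not carry over. Pictures are saved under pics/ and viewed, at most 13 in all, crops included, and the job is handed in when it is done.

Besides the shell and the picture viewer there is one more tool, called after ">>>" as a command line: name --argument value ..., lists and objects as JSON in quotes. move_arm: Moves the arm, as the interface text tells. Its arguments: {"type":"object","properties":{"deltas":{"type":"string"}},"required":["deltas"]}

```bash
mkdir -p pics; python3 - <<'E'
from workcell import arm
import cv2,json
s=arm.sense();print(s)
for n in("side","top"):
    im=arm.camera(n);cv2.imwrite(f"pics/{n}0.png",im[:,:,::-1]);m=arm.camera_model(n);print(n,m)
print(arm.camera_model("wrist"))
E
```

```text
{'clock': 0.0, 'joints': array([ 1.3687938 ,  0.68993381, -0.19452013,  1.56631782,  0.15727164,
        0.90250518, -0.21513636]), 'joint_vel': array([-9.98076338e-04,  7.82928924e-04, -1.59560551e-03, -7.44956661e-04,
        2.40072626e-04, -6.99196453e-05, -3.51718385e-04]), 'joint_torque': array([-1.16124979e-04, -5.27560079e+01, -1.26648489e+00, -1.53425127e+01,
       -5.25282905e-02,  6.58172314e-03,  1.58617177e-04]), 'eef_pos': array([ 145.91800341, -607.39391933,  403.94821731]), 'tcp_rot': array([-8.73673865e-04,  9.93055421e-01,  1.17644132e-01, -1.58058546e-04]), 'ft_force': array([ 0.30052988, -0.75615849, -1.52167941]), 'moment': array([ 0.00328392,  0.00246904, -0.0022602 ]), 'finger_force': 0.0, 'gripper_width': 1.0042421633500709}
side {'mtx': array([[480.69349743,   0.        , 319.4202991 ],
       [  0.        , 480.69349743, 198.90777316],
       [  0.        ,   0.        ,   1.        ]]), 'R': array([[-0.93061671, -0.36579447,  0.01212231],
       [-0.21509027,  0.51981202, -0.82675973],
       [ 0.29612281, -0.77200381, -0.56242458]]), 't': array([ 387.7819
[... 233 characters left out ...]
.99984966, -0.00773039],
       [-0.98169446,  0.01670622, -0.18972845],
       [ 0.18982907,  0.00464408, -0.98180617]]), 't': array([-165.34027971,  499.34314191, 1534.08063378])}
{'mtx': array([[331.56193944,   0.        , 322.45224261],
       [  0.        , 331.56193944, 200.17648701],
       [  0.        ,   0.        ,   1.        ]]), 'T_tool_cam': array([[ 1.96221029e-04, -9.64673079e-01, -2.63449827e-01,
         6.82923591e+01],
       [ 9.99999357e-01,  4.83514602e-04, -1.02567013e-03,
         6.37781085e-01],
       [ 1.11681820e-03, -2.63449457e-01,  9.64672554e-01,
         2.12563803e+01],
       [ 0.00000000e+00,  0.00000000e+00,  0.00000000e+00,
         1.00000000e+00]])}
```

View pics/side0.png

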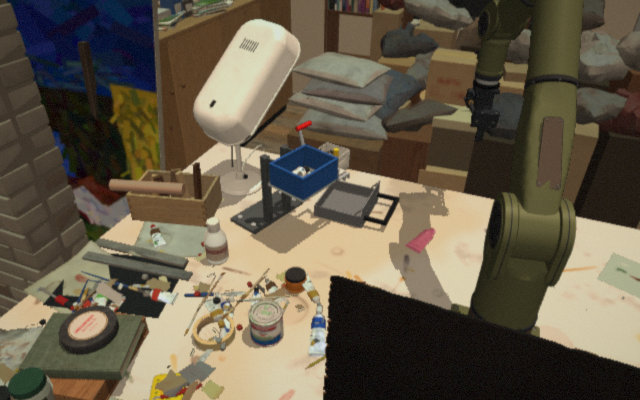

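View pics/top0.png

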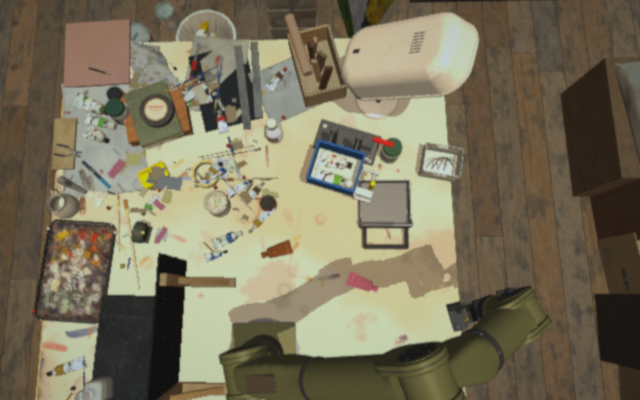

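The side view shows the hopper at (305,170), the tray at (350,203) and the red bar at (303,126). In the top view the hopper is at (336,167), the tray at (384,204) with its handle at (385,245), the red bar at (383,141), the yellow bolt handle at (373,184) and the jar at (391,149). Next I measure and zoom in.

```bash
cat > h.py <<'E'
import numpy as np,cv2
from workcell import arm
def ray(n,u,v):
    m=arm.camera_model(n);d=m["R"].T@np.linalg.inv(m["mtx"])@[u,v,1];c=-m["R"].T@m["t"];return c,d
def onz(n,u,v,z):
    c,d=ray(n,u,v);return c+d*(z-c[2])/d[2]
def proj(n,X):
    m=arm.camera_model(n);p=m["mtx"]@(m["R"]@np.asarray(X,float)+m["t"]);return p[:2]/p[2]
def two(p,q):
    (a,d),(b,e)=ray("top",*p),ray("side",*q)
    s=np.linalg.lstsq(np.c_[d,-e],b-a,rcond=None)[0];P,Q=a+d*s[0],b+e*s[1];return (P+Q)/2,np.linalg.norm(P-Q)
def blob(im,f,box):
    x0,y0,x1,y1=box;c=im[y0:y1,x0:x1].astype(int);m=f(c[...,0],c[...,1],c[...,2]).astype(np.uint8)
    n,l,st,ce=cv2.connectedComponentsWithStats(m);k=1+np.argmax(st[1:,4]);return ce[k]+[x0,y0],st[k,4],np.argwhere(l==k)[:,::-1]+[x0,y0]
E
python3 - <<'E'
from h import *
t=cv2.imread("pics/top0.png")[:,:,::-1];s=cv2.imread("pics/side0.png")[:,:,::-1]
red=lambda r,g,b:(r>150)&(g<90)&(b<90)
yel=lambda r,g,b:(r>150)&(g>130)&(b<100)
blue=lambda r,g,b:(b>80)&(b>r*1.6)&(b>g*1.25)
R=blob(t,red,(360,120,410,160));S=blob(s,red,(290,115,320,140))
print(R[:2],S[:2],two(R[0],S[0]))
for n,B in(("top",R),("side",S)):print(n,cv2.minAreaRect(B[2].astype(np.float32)))
for B,im,bx in(("top",t,(360,170,385,200)),("side",s,(320,140,350,165))):
    try:print(B,"yel",blob(im,yel,bx)[:2])
    except Exception as e:print(e)
b=blob(t,blue,(290,130,380,210));rc=cv2.minAreaRect(b[2].astype(np.float32));P=np.array([onz("top",*p,247) for p in cv2.boxPoints(rc)])
print("blue",b[:2],rc,P.round(),P.mean(0).round(1))
cv2.imwrite("pics/z0.png",np.hstack([cv2.resize(t[110:260,295:425],None,fx=3,fy=3,interpolation=2),cv2.resize(s[110:260,280:410],None,fx=3,fy=3,interpolation=2)])[:,:,::-1])
E
```

```text
(array([382.57731959, 141.32989691]), np.int32(97)) (array([304.07142857, 124.39285714]), np.int32(56)) (array([ 616.34024495, -372.92581557,  281.22789874]), np.float64(2.053135980775193))
top ((382.58258056640625, 141.2247772216797), (20.21013641357422, 4.884914875030518), 16.699241638183594)
side ((304.0000305175781, 124.50001525878906), (3.5777084827423096, 14.758047103881836), 63.43495178222656)
top yel (array([372.80952381, 182.95238095]), np.int32(21))
side yel (array([335.84210526, 148.63157895]), np.int32(19))
blue (array([335.03563474, 163.35634744]), np.int32(449)) ((335.795654296875, 165.39590454101562), (50.0490608215332, 42.42481231689453), 16.990825653076172) [[ 520. -149.  247.]
 [ 643. -187.  247.]
 [ 595. -327.  247.]
 [ 474. -287.  247.]] [ 557.9 -237.7  247. ]
```

View pics/z0.png

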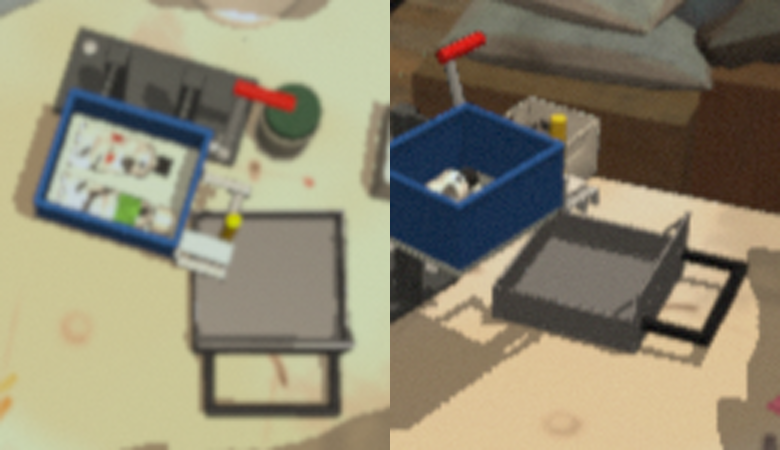

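The zoom shows the rim corners, the tray square to the world axes, its handle bar at zoom (272,409), and the yellow knob at (233,222). I compute the poses from these.

```bash
python3 - <<'E'
from h import *
z=lambda x,y:(295+(x+.5)/3-.5,110+(y+.5)/3-.5)
zs=lambda x,y:(280+(x-390+.5)/3-.5,110+(y+.5)/3-.5)
print("rim",[onz("top",*z(*p),247)[:2].round() for p in((72,92),(213,130),(175,243),(38,205))])
print("tray far",[onz("top",*z(*p),40)[:2].round() for p in((192,213),(342,213))])
print("tray near",[onz("top",*z(*p),75)[:2].round() for p in((190,347),(352,345))])
print("bar",[onz("top",*z(*p),37)[:2].round() for p in((203,410),(341,410),(272,410))])
print("knob",onz("top",*z(233,220),239).round(), two(z(233,220),zs(559,118)))
print("jar",onz("top",*z(292,112),101).round())
a=-.30;R=np.array([[np.cos(a),-np.sin(a)],[np.sin(a),np.cos(a)]])
for P,q in(((616,-373),(100,-110)),(onz("top",*z(233,220),239)[:2],(-20,-118))):print("ctr",P-R@q)
# post and foot: bar direction
t=cv2.imread("pics/top0.png")[:,:,::-1]
B=blob(t,lambda r,g,b:(r>150)&(g<90)&(b<90),(360,120,410,160))[2]
for sgn in(-1,1):
  vx,vy,x,y=cv2.fitLine(B.astype(np.float32),2,0,.01,.01).ravel();A=onz("top",x-10*vx,y-10*vy,280);C=onz("top",x+10*vx,y+10*vy,280);print("bar yaw",np.arctan2(*(A-C)[[1,0]])-np.pi/2,np.linalg.norm(A-C))
  break
E
```

```text
rim [array([ 635., -189.]), array([ 593., -326.]), array([ 481., -286.]), array([ 521., -154.])]
tray far [array([ 558., -322.]), array([ 555., -489.])]
tray near [array([ 403., -312.]), array([ 402., -485.])]
bar [array([ 339., -327.]), array([ 336., -477.]), array([ 337., -402.])]
knob [ 505. -344.  239.] (array([ 504.40407106, -343.86156152,  237.30837114]), np.float64(1.018021414437809))
jar [ 655. -429.  101.]
ctr [ 552.97357382 -238.36096553]
ctr [ 558.50822777 -236.74022102]
bar yaw -0.3325696982590609 57.37898536398985
```

>>> move_arm --deltas "0 0.2 0.2 0 0.045; 0 0.4 0.4 0 0.09; 0 0.6 0.6 0 0.135; 0 0.8 0.8 0 0.18; 0 0.9 0.9 0 0.22"

```text
clock: 0.6
eef_pos: [284.0, -469.5, 404.8]
tcp_rot: [-0.001, 0.892, 0.452, 0.001]
ft_force: [0.1, -0.6, -0.8]
gripper_width: 0.566
finger_force: 0.0
```

>>> move_arm --deltas "0 0.1 0.1 -0.1 0.045; 0 0.2 0.2 -0.2 0.09; 0 0.3 0.3 -0.3 0.135; 0 0.37 0.47 -0.5 0.18; 0 0.37 0.47 -0.7 0.202"

```text
clock: 1.1
eef_pos: [338.7, -398.9, 299.3]
tcp_rot: [0.0, 0.707, 0.707, 0.002]
ft_force: [-0.5, -0.3, -1.2]
gripper_width: 0.498
finger_force: 0.0
```

```bash
python3 - <<'E'
from h import *
s=arm.sense();print(s)
im=arm.camera("wrist");cv2.imwrite("pics/w1.png",im[:,:,::-1])
E
```

```text
{'clock': 1.1, 'joints': array([ 1.04848128,  0.75018307, -0.44449401,  1.95857851,  0.57771265,
        0.5593322 ,  0.20942593]), 'joint_vel': array([-0.12066496,  0.49906628,  0.2845949 ,  0.18051685,  0.62487145,
       -0.609452  ,  0.12488989]), 'joint_torque': array([  0.14051094, -51.1207509 ,  -5.08948535,  -8.52293193,
        -0.73292473,   0.63654972,  -0.09359723]), 'eef_pos': array([ 338.65842427, -398.8982682 ,  299.26254076]), 'tcp_rot': array([1.35159396e-04, 7.06798810e-01, 7.07412355e-01, 1.78431143e-03]), 'ft_force': array([-0.50263905, -0.34069048, -1.17865567]), 'moment': array([-0.07671498, -0.04466244,  0.03988433]), 'finger_force': 0.0, 'gripper_width': 0.49769884077013615}
```

View pics/w1.png

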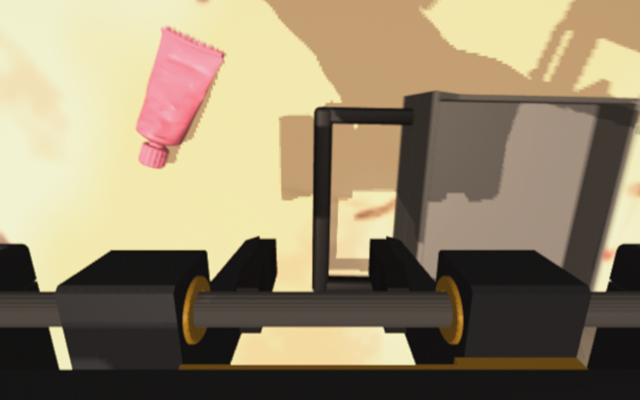

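The wrist view shows the bar (column 322) centred between the fingers, with its arms at rows 113 and 283. I check its centre and angle.

```bash
cat >> h.py <<'E'
def wz(u,v,z,s=None):
    s=s or arm.sense();m=arm.camera_model("wrist");w,x,y,q=s["tcp_rot"]
    from scipy.spatial.transform import Rotation as Ro
    R=Ro.from_quat([x,y,q,w]).as_matrix();T=m["T_tool_cam"]
    d=R@T[:3,:3]@np.linalg.inv(m["mtx"])@[u,v,1];c=np.array(s["eef_pos"])+R@T[:3,3];return c+d*(z-c[2])/d[2]
E
python3 - <<'E'
from h import *
for p in((315,113),(330,113),(316,280),(329,280),(412,110),(434,93)):print(p,wz(*p,37 if p[0]<420 else 75).round(1))
E
```

```text
(315, 113) [ 330.9 -332.8   37. ]
(330, 113) [ 341.3 -332.8   37. ]
(316, 280) [ 331.  -460.5   37. ]
(329, 280) [ 341.3 -460.4   37. ]
(412, 110) [ 397.8 -330.8   37. ]
(434, 93) [ 400.  -321.7   75. ]
```

>>> move_arm --deltas "0 -0.01 -0.03 -0.3 0; 0 -0.01 -0.03 -0.6 0; 0 -0.01 -0.03 -0.78 0; 0 -0.01 -0.03 -0.78 0; -1 -0.01 -0.03 -0.78 0"

```text
clock: 1.65
eef_pos: [335.1, -407.1, 183.3]
tcp_rot: [0.0, 0.711, 0.703, -0.0]
ft_force: [0.5, -1.0, 0.4]
gripper_width: 0.434
finger_force: 0.0
```

>>> move_arm --deltas "-1 0 0 0 0; -1 0 0 0 0; -1 0 0 0 0; -1 0 0 0 0; -1 0 0 0 0"

```text
clock: 2.15
eef_pos: [336.2, -407.3, 183.8]
tcp_rot: [0.002, 0.71, 0.704, 0.001]
ft_force: [2.0, -1.7, 5.4]
gripper_width: 0.159
finger_force: 30.0
```

>>> move_arm --deltas "-1 0.028 0.096 0 -0.006; -1 0.056 0.192 0 -0.012; -1 0.084 0.288 0 -0.02; -1 0.112 0.384 0 -0.026; -1 0.14 0.48 0 -0.032"

```text
clock: 2.65
eef_pos: [354.8, -337.4, 183.7]
tcp_rot: [0.002, 0.747, 0.665, -0.003]
ft_force: [-0.9, -7.2, 7.9]
gripper_width: 0.156
finger_force: 30.5
```

>>> move_arm --deltas "-1 0.028 0.096 0 -0.006; -1 0.056 0.192 0 -0.012; -1 0.084 0.288 0 -0.02; -1 0.112 0.384 0 -0.026; -1 0.14 0.48 0 -0.032"

```text
clock: 3.15
eef_pos: [374.9, -268.7, 183.6]
tcp_rot: [0.001, 0.778, 0.628, -0.003]
ft_force: [-2.3, -7.1, 8.6]
gripper_width: 0.159
finger_force: 30.5
```

>>> move_arm --deltas "-1 0.028 0.096 0 -0.006; -1 0.056 0.192 0 -0.012; -1 0.084 0.288 0 -0.02; -1 0.112 0.384 0 -0.026; -1 0.14 0.48 0 -0.032"

```text
clock: 3.65
eef_pos: [395.3, -198.7, 183.3]
tcp_rot: [0.004, 0.809, 0.587, -0.005]
ft_force: [-2.6, -6.4, 5.5]
gripper_width: 0.159
finger_force: 30.8
```

```bash
python3 - <<'E'
from h import *
s=arm.sense();print(s["eef_pos"],s["tcp_rot"],s["joints"].round(2),s["ft_force"])
t=arm.camera("top");d=arm.camera("side")
cv2.imwrite("pics/z1.png",np.hstack([cv2.resize(t[110:260,295:425],None,fx=3,fy=3,interpolation=2),cv2.resize(d[110:260,280:410],None,fx=3,fy=3,interpolation=2)])[:,:,::-1])
E
```

```text
[ 395.31777285 -198.7499706   183.25489152] [ 0.00441788  0.80941334  0.58720157 -0.00498537] [ 0.48  0.92 -0.19  2.24  1.65  0.17 -1.6 ] [-2.59554942 -6.39623852  5.48616354]
```

View pics/z1.png

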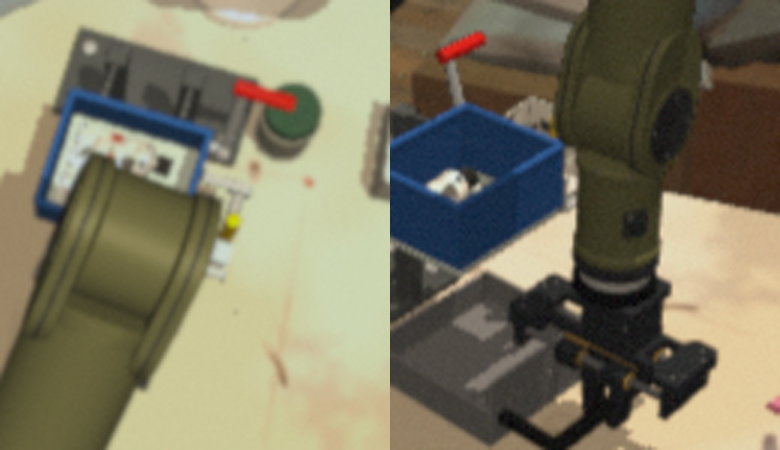

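The tray slid under the hopper with its square edges parallel to it (gripper and tray wall near side-zoom (540,360)). I let it settle and release.

>>> move_arm --deltas "-1 0 0 0 0; -1 0 0 0 0; 0 0 0 0 0; 0 0 0 0 0; 0 0 0 0 0"

```text
clock: 4.25
eef_pos: [396.5, -194.9, 182.6]
tcp_rot: [0.0, 0.807, 0.591, -0.001]
ft_force: [0.1, -0.9, -0.3]
gripper_width: 0.404
finger_force: 0.0
```

>>> move_arm --deltas "0 0 0 0 0; 0 0 0 0.2 0; 0 0 0 0.5 0; 0 0 0 0.8 0; 0 0 0 1 0"

```text
clock: 4.75
eef_pos: [396.5, -194.9, 318.4]
tcp_rot: [-0.002, 0.806, 0.591, -0.001]
ft_force: [1.6, -1.0, -0.2]
gripper_width: 0.503
finger_force: 0.0
```

```bash
python3 - <<'E'
from h import *
s=arm.sense();print(s["eef_pos"],s["tcp_rot"],s["joints"].round(2),s["ft_force"])
w=arm.camera("wrist")
cv2.imwrite("pics/w2.png",w[:,:,::-1])
E
```

```text
[ 396.45420857 -194.90482205  318.43739725] [-0.00201129  0.80644586  0.59130276 -0.00144041] [ 0.75  0.68 -0.63  2.17  0.8   0.54 -0.8 ] [ 1.64508267 -1.02970105 -0.18928214]
```

View pics/w2.png

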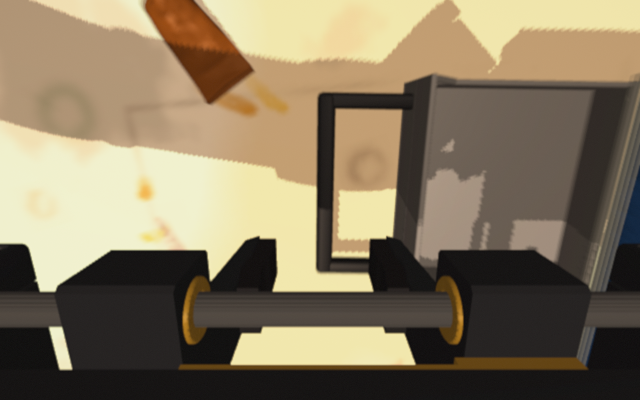

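The tray stands parallel to the tool, with the handle bar at column 326 and rows 94–271. Next I close the fingers, rise, turn and go in front of the bolt handle.

>>> move_arm --deltas "-1 0 0 0.2 -0.04; -1 0 -0.1 0.4 -0.09; -1 0 -0.2 0.6 -0.13; -1 0.05 -0.3 0.62 -0.18; -1 0.1 -0.4 0.62 -0.22"

```text
clock: 5.3
eef_pos: [412.0, -255.9, 412.0]
tcp_rot: [0.001, 0.96, 0.28, 0.0]
ft_force: [0.8, 0.0, 0.0]
gripper_width: 0.074
finger_force: 0.0
```

>>> move_arm --deltas "-1 0.1 -0.1 0 -0.04; -1 0.2 -0.2 0 -0.09; -1 0.3 -0.35 0 -0.13; -1 0.42 -0.53 0 -0.18; -1 0.42 -0.53 0 -0.22"

```text
clock: 5.8
eef_pos: [476.1, -338.0, 410.2]
tcp_rot: [0.001, 0.998, -0.064, 0.0]
ft_force: [-1.2, 0.3, -0.3]
gripper_width: 0.001
finger_force: 0.0
```

>>> move_arm --deltas "-1 0 0 0 -0.03; -1 0 0 0 -0.06; -1 0 0 0 -0.06; -1 0 0 0 -0.06; -1 0 0 0 -0.06"

```text
clock: 6.3
eef_pos: [475.1, -334.5, 410.8]
tcp_rot: [-0.0, 0.988, -0.152, -0.0]
ft_force: [0.4, 0.5, -0.3]
gripper_width: 0.002
finger_force: 0.0
```

```bash
python3 - <<'E'
from h import *
s=arm.sense();print(s["eef_pos"],s["tcp_rot"],2*np.arctan2(s["tcp_rot"][2],s["tcp_rot"][1]),s["joints"].round(2),s["gripper_width"])
o=dict(eef_pos=[396.45,-194.9,318.4],tcp_rot=[-.002,.8064,.5913,-.0014])
for p in((326,94),(325,271)):print(wz(*p,37,o).round(1))
t=arm.camera("top");d=arm.camera("side");w=arm.camera("wrist")
yel=lambda r,g,b:(r>150)&(g>130)&(b<100)
for n,im,bx in(("top",t,(360,170,385,200)),("side",d,(320,140,350,165))):
    try:print(n,blob(im,yel,bx)[:2])
    except Exception as e:print(n,"none")
c=np.zeros((400,640,3),np.uint8);z=cv2.resize(w,None,fx=.6,fy=.6)
z2=np.hstack([cv2.resize(t[110:260,295:425],None,fx=2.66,fy=2.66),cv2.resize(d[110:260,280:410],None,fx=2.66,fy=2.66)])[:399]
c=np.hstack([z2,])
cv2.imwrite("pics/a3.png",w[:,:,::-1]);cv2.imwrite("pics/b3.png",c[:,:,::-1])
E
```

```text
[ 475.08331052 -334.48800235  410.75281174] [-7.37995467e-05  9.88454481e-01 -1.51517463e-01 -4.39071711e-04] -0.3042065914400717 [ 0.73  0.63 -0.34  1.69  0.26  0.86 -1.59] 0.002480703021670445
[ 421.5 -119.3   37. ]
[ 377.3 -258.2   37. ]
top none
side none
```

View pics/a3.png

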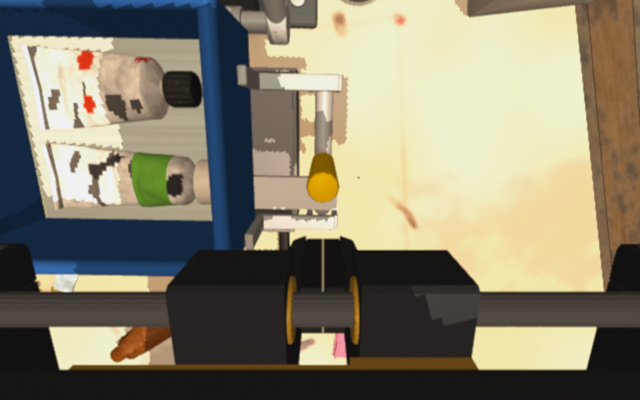

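The wrist view shows the yellow knob at (322,186), straight ahead of the closed fingers. The box's right wall is at columns 205–250 and the two tubes are inside.

```bash
python3 - <<'E'
from h import *
P=wz(322,186,239);a=-.305;ex=np.array([np.cos(a),np.sin(a)]);ey=np.array([-ex[1],ex[0]])
s=arm.sense();d=P[:2]-s["eef_pos"][:2];print(P,d@ex,d@ey)
for p in((207,0),(228,262)):print(wz(*p,247))
E
```

```text
[ 507.63657294 -344.60771092  239.        ] 34.03275051832142 0.19612004704291053
[ 592.14500505 -325.13223435  247.        ]
[ 487.71472684 -292.02142276  247.        ]
```

>>> move_arm --deltas "-1 0 0 -0.07 0; -1 0 0 -0.14 0; -1 0.04 -0.012 -0.14 0; -1 0.08 -0.025 -0.14 0; -1 0.1 -0.03 -0.14 0"

```text
clock: 6.95
eef_pos: [490.8, -339.2, 389.7]
tcp_rot: [-0.0, 0.988, -0.152, -0.001]
ft_force: [-2.5, 0.2, -0.2]
gripper_width: 0.007
finger_force: 1.3
```

>>> move_arm --deltas "-1 0.05 -0.016 0 0; -1 0.11 -0.034 0 0; -1 0.17 -0.053 0 0; -1 0.22 -0.07 0 0; -1 0.26 -0.08 0 0"

```text
clock: 7.45
eef_pos: [527.7, -351.3, 389.5]
tcp_rot: [-0.0, 0.988, -0.153, -0.004]
ft_force: [-18.5, 4.4, 14.2]
gripper_width: 0.008
finger_force: 9.5
```

>>> move_arm --deltas "-1 0.01 -0.003 0 0; -1 0.02 -0.006 0 0; -1 0.02 -0.006 0 0; -1 0.02 -0.006 0 0"

```text
clock: 7.85
eef_pos: [528.5, -351.5, 389.6]
tcp_rot: [-0.0, 0.988, -0.153, -0.007]
ft_force: [-15.6, 3.6, 9.7]
gripper_width: 0.003
finger_force: 8.5
```

The bolt hit its stop after about 40 mm, so it is drawn. Next I go over to the far side of the crank bar.

>>> move_arm --deltas "-1 -0.07 0.02 0 0; -1 -0.07 0.02 0.25 0; -1 -0.07 0.02 0.53 0; -1 -0.07 0.02 0.53 0; -1 -0.07 0.02 0.53 0"

```text
clock: 8.35
eef_pos: [523.0, -348.8, 471.0]
tcp_rot: [0.0, 0.988, -0.152, 0.002]
ft_force: [-0.9, -0.7, 0.2]
gripper_width: -0.0
finger_force: 0.0
```

>>> move_arm --deltas "-1 0.2 -0.1 0 0; -1 0.4 -0.2 0 0; -1 0.6 -0.3 0 0; -1 0.78 -0.31 0 0; -1 0.78 -0.31 0 0"

```text
clock: 8.85
eef_pos: [641.9, -394.0, 465.9]
tcp_rot: [-0.002, 0.989, -0.151, -0.0]
ft_force: [0.0, 0.3, -0.3]
gripper_width: 0.007
finger_force: 0.0
```

```bash
python3 - <<'E'
from h import *
s=arm.sense();print(s["eef_pos"],s["tcp_rot"],s["joints"].round(2))
t=arm.camera("top");d=arm.camera("side");w=arm.camera("wrist")
cv2.imwrite("pics/b4.png",np.hstack([cv2.resize(d[80:230,270:400],None,fx=2.7,fy=2.7),cv2.resize(w,None,fx=.63,fy=1.0125)])[:,:,::-1])
E
```

```text
[ 641.87486118 -393.97544763  465.85749626] [-1.75844735e-03  9.88552208e-01 -1.50868325e-01 -4.34359378e-04] [ 0.61  0.85 -0.32  1.    0.24  1.32 -1.54]
```

View pics/b4.png

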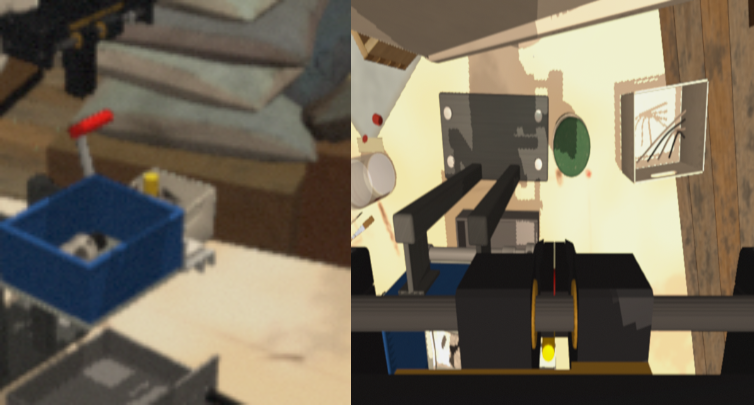

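The side view shows the fingertips (82,90) above and behind the red bar (92,123). I lower them behind the bar.

>>> move_arm --deltas "-1 0 0 -0.07 0; -1 0 0 -0.14 0; -1 0 0 -0.21 0; -1 0 0 -0.21 0; -1 0 0 -0.21 0"

```text
clock: 9.5
eef_pos: [638.5, -395.5, 437.4]
tcp_rot: [-0.0, 0.988, -0.152, -0.001]
ft_force: [-0.1, -0.2, -0.6]
gripper_width: 0.002
finger_force: 0.0
```

>>> move_arm --deltas "-1 -0.05 0.016 -0.033 0; -1 -0.1 0.032 -0.033 0; -1 -0.15 0.048 -0.033 0; -1 -0.2 0.064 -0.033 0; -1 -0.254 0.08 -0.033 0"

```text
clock: 10.0
eef_pos: [601.0, -383.4, 434.2]
tcp_rot: [0.0, 0.988, -0.152, 0.001]
ft_force: [1.5, 0.8, 0.6]
gripper_width: 0.01
finger_force: 0.5
```

>>> move_arm --deltas "-1 -0.05 0.016 0 0; -1 -0.1 0.032 0 0; -1 -0.15 0.048 -0.01 0; -1 -0.2 0.064 -0.02 0; -1 -0.254 0.08 -0.033 0"

```text
clock: 10.5
eef_pos: [562.3, -371.1, 428.1]
tcp_rot: [-0.0, 0.988, -0.152, 0.0]
ft_force: [2.1, -0.3, -1.4]
gripper_width: 0.002
finger_force: 0.9
```

>>> move_arm --deltas "-1 -0.04 0.013 -0.015 0; -1 -0.08 0.026 -0.03 0; -1 -0.12 0.038 -0.045 0; -1 -0.16 0.051 -0.06 0; -1 -0.2 0.064 -0.073 0"

```text
clock: 11.0
eef_pos: [533.4, -361.9, 416.7]
tcp_rot: [0.0, 0.988, -0.152, 0.002]
ft_force: [7.5, -2.2, -5.8]
gripper_width: 0.008
finger_force: 4.0
```

```bash
python3 - <<'E'
from h import *
s=arm.sense();print(s["eef_pos"],s["ft_force"])
t=arm.camera("top");d=arm.camera("side")
red=lambda r,g,b:(r>150)&(g<90)&(b<90)
for n,im,bx in(("top",t,(340,110,410,220)),("side",d,(280,100,360,170))):
    try:print(n,blob(im,red,bx)[:2])
    except Exception as e:print(n,"none")
for q in((100,-110,277),(-4,-110,256)):
    a=-.305;X=[560+q[0]*np.cos(a)-q[1]*np.sin(a),-238+q[0]*np.sin(a)+q[1]*np.cos(a),q[2]];print(proj("top",X),proj("side",X))
cv2.imwrite("pics/b5.png",np.hstack([cv2.resize(t[100:250,290:420],None,fx=2.7,fy=2.7),cv2.resize(d[90:240,270:400],None,fx=2.7,fy=2.7)])[:,:,::-1])
E
```

```text
[ 533.38614271 -361.88804553  416.66013329] [ 7.53673194 -2.17300999 -5.83578288]
top (array([365.        , 173.35714286]), np.int32(14))
side (array([333.        , 141.02702703]), np.int32(37))
[382.40036747 140.12982527] [301.86389286 125.25712036]
[372.10240796 175.42471785] [329.59641621 142.27437737]
```

View pics/b5.png

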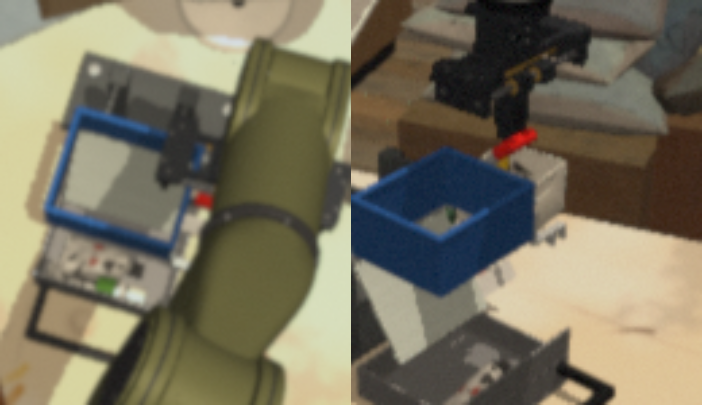

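The door panel hangs open in the side view (410,310). Both tubes lie in the tray in the top view (105,270), and the bar is at side (333,141), close to the predicted open position. I push slightly more to be sure of the stop.

>>> move_arm --deltas "-1 -0.02 0.006 0 0; -1 -0.045 0.014 0 0; -1 -0.045 0.014 0 0; -1 -0.045 0.014 0 0; -1 -0.045 0.014 0 0"

```text
clock: 11.6
eef_pos: [530.7, -360.9, 417.4]
tcp_rot: [0.001, 0.988, -0.152, 0.009]
ft_force: [19.6, -6.5, -14.2]
gripper_width: 0.007
finger_force: 10.2
```

```bash
python3 - <<'E'
from h import *
s=arm.sense();print(s["eef_pos"],s["ft_force"])
d=arm.camera("side");print(blob(d,lambda r,g,b:(r>150)&(g<90)&(b<90),(280,100,360,170))[:2])
for th in(.8,.9,1.):
    f=.3-th;q=(67+110*np.sin(f),-110,172+110*np.cos(f));a=-.305;X=[558+q[0]*np.cos(a)-q[1]*np.sin(a),-238+q[0]*np.sin(a)+q[1]*np.cos(a),q[2]];print(th,q,proj("side",X))
E
```

```text
[ 530.71600637 -360.91140928  417.42442319] [ 19.59289004  -6.46481598 -14.23857614]
(array([333., 141.]), np.int32(35))
0.8 (np.float64(14.263190753537671), -110, np.float64(268.534081807941)) [325.31515869 136.55967981]
0.9 (np.float64(4.889327926546095), -110, np.float64(262.7869176400646)) [327.85302133 139.33969068]
1.0 (np.float64(-3.86394559614601), -110, np.float64(256.1326406012937)) [330.21699673 142.34488018]
```

>>> move_arm --deltas "-1 0.08 -0.025 0 0; -1 0.08 -0.025 0.1 0; -1 0.08 -0.025 0.24 0; -1 0.08 -0.025 0.24 0"

```text
clock: 12.05
eef_pos: [537.9, -363.9, 455.3]
tcp_rot: [0.001, 0.988, -0.153, 0.001]
ft_force: [0.3, -0.4, -0.1]
gripper_width: 0.005
finger_force: 0.0
```

>>> move_arm --deltas "-1 -0.18 0.05 0 0; -1 -0.37 0.11 0 0; -1 -0.37 0.11 0 0; -1 -0.37 0.11 -0.12 0; -1 -0.37 0.11 -0.23 0"

```text
clock: 12.55
eef_pos: [482.0, -347.1, 417.8]
tcp_rot: [0.0, 0.988, -0.152, -0.0]
ft_force: [1.0, -1.2, 0.0]
gripper_width: 0.006
finger_force: 0.0
```

>>> move_arm --deltas "-1 0 0 0 0; -1 0 0 0 0"

```text
clock: 12.75
eef_pos: [482.4, -347.1, 418.2]
tcp_rot: [-0.0, 0.988, -0.152, -0.001]
ft_force: [0.4, 0.5, 0.0]
gripper_width: 0.006
finger_force: 0.0
```

>>> move_arm --deltas "-1 0.05 -0.016 0 0; -1 0.1 -0.03 0 0; -1 0.15 -0.046 0.01 0; -1 0.2 -0.06 0.02 0; -1 0.24 -0.076 0.035 0"

```text
clock: 13.25
eef_pos: [513.7, -357.9, 424.3]
tcp_rot: [-0.0, 0.988, -0.153, -0.009]
ft_force: [-14.9, 4.8, 12.5]
gripper_width: 0.007
finger_force: 7.9
```

>>> move_arm --deltas "-1 0.05 -0.016 0.01 0; -1 0.1 -0.03 0.02 0; -1 0.15 -0.046 0.033 0; -1 0.2 -0.06 0.033 0; -1 0.24 -0.076 0.033 0"

```text
clock: 13.75
eef_pos: [553.6, -370.2, 429.5]
tcp_rot: [0.0, 0.988, -0.153, -0.002]
ft_force: [-6.0, 2.4, 5.0]
gripper_width: 0.006
finger_force: 3.3
```

>>> move_arm --deltas "-1 0.04 -0.013 0 0; -1 0.08 -0.026 0 0; -1 0.12 -0.038 0 0; -1 0.16 -0.05 0 0; -1 0.2 -0.063 0 0"

```text
clock: 14.25
eef_pos: [583.6, -380.0, 429.1]
tcp_rot: [0.001, 0.988, -0.153, -0.002]
ft_force: [-6.6, -0.2, 1.9]
gripper_width: 0.005
finger_force: 2.7
```

>>> move_arm --deltas "-1 0.02 -0.006 0 0; -1 0.04 -0.012 0 0; -1 0.04 -0.012 0 0"

```text
clock: 14.55
eef_pos: [589.6, -382.0, 428.4]
tcp_rot: [0.001, 0.988, -0.153, -0.002]
ft_force: [-5.4, -0.4, 0.3]
gripper_width: -0.0
finger_force: 2.1
```

>>> move_arm --deltas "-1 0.02 -0.006 0 0; -1 0.04 -0.012 0 0; -1 0.055 -0.017 0 0; -1 0.055 -0.017 0 0"

```text
clock: 14.95
eef_pos: [597.2, -384.4, 427.3]
tcp_rot: [0.0, 0.988, -0.153, -0.003]
ft_force: [-5.8, -0.2, -2.5]
gripper_width: 0.006
finger_force: 2.6
```

>>> move_arm --deltas "-1 0.02 -0.006 0 0; -1 0.035 -0.011 0 0; -1 0.035 -0.011 0 0"

```text
clock: 15.25
eef_pos: [599.7, -385.4, 427.0]
tcp_rot: [-0.001, 0.988, -0.153, -0.009]
ft_force: [-16.7, 4.7, 2.7]
gripper_width: 0.008
finger_force: 8.6
```

>>> move_arm --deltas "-1 0.02 -0.006 0 0; -1 0.02 -0.006 0 0; -1 0.02 -0.006 0 0"

```text
clock: 15.55
eef_pos: [600.9, -385.8, 426.9]
tcp_rot: [-0.001, 0.988, -0.153, -0.012]
ft_force: [-24.2, 6.4, 7.6]
gripper_width: 0.005
finger_force: 12.5
```

```bash
python3 - <<'E'
from h import *
red=lambda r,g,b:(r>150)&(g<90)&(b<90)
d=arm.camera("side");B=blob(d,red,(280,100,360,170));print(B[0],B[1],"start 304.07 124.39 56")
print(cv2.minAreaRect(B[2].astype(np.float32)),B[2].min(0),B[2].max(0))
s=cv2.imread("pics/side0.png")[:,:,::-1];B=blob(s,red,(280,100,360,170));print(B[2].min(0),B[2].max(0))
E
```

```text
Traceback (most recent call last):
  File "h.py", line 14, in blob
    n,l,st,ce=cv2.connectedComponentsWithStats(m);k=1+np.argmax(st[1:,4]);return ce[k]+[x0,y0],st[k,4],np.argwhere(l==k)[:,::-1]+[x0,y0]
                                                      ~~~~~~~~~^^^^^^^^^^
ValueError: attempt to get argmax of an empty sequence
```

The force rose to 24 N with the bar halted, so the door is shut at its stop. Next I back off and go to the far side of the bolt handle.

>>> move_arm --deltas "-1 -0.1 0.04 0 0; -1 -0.2 0.1 0 0; -1 -0.25 0.147 0 0; -1 -0.25 0.147 0 0; -1 -0.25 0.147 0 0"

```text
clock: 16.1
eef_pos: [570.1, -364.1, 429.2]
tcp_rot: [0.0, 0.988, -0.152, 0.001]
ft_force: [-0.2, -0.3, -0.1]
gripper_width: 0.001
finger_force: 0.0
```

```bash
python3 - <<'E'
from h import *
red=lambda r,g,b:(r>150)&(g<90)&(b<90)
yel=lambda r,g,b:(r>120)&(g>100)&(b<80)
s=arm.sense();print(s["eef_pos"]);d=arm.camera("side")
for f in(red,yel):
  try:
    B=blob(d,f,(290,110,350,170));print(B[0],B[1],B[2].min(0),B[2].max(0))
  except ValueError:print("none")
  i=cv2.imread("pics/side0.png")[:,:,::-1];B=blob(i,f,(290,110,350,170));print(" start",B[0],B[1],B[2].min(0),B[2].max(0))
w=arm.camera("wrist");cv2.imwrite("pics/b6.png",np.hstack([cv2.resize(d[90:240,270:400],None,fx=2.7,fy=2.7),cv2.resize(w,None,fx=.63,fy=1.0125)])[:,:,::-1])
E
```

```text
[ 570.14837227 -364.13693384  429.23436356]
none
 start [304.07142857 124.39285714] 56 [297 121] [311 128]
[325.57142857 147.16666667] 42 [323 143] [328 151]
 start [336.07692308 151.64102564] 39 [333 148] [338 156]
```

View pics/b6.png

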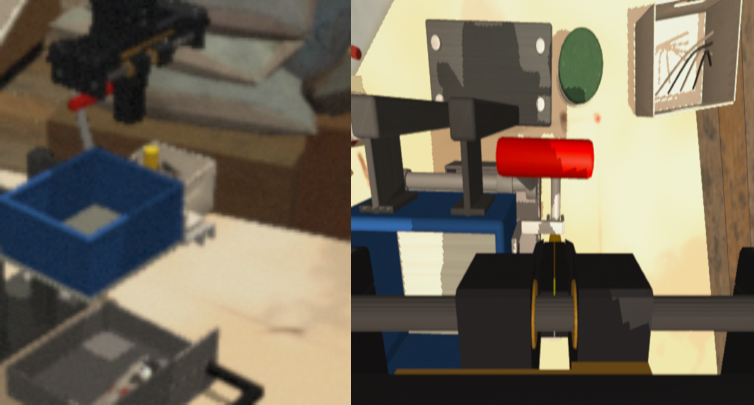

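The side view shows the red bar back at (90,100), the box floor closed, and the knob at (150,157). The wrist view shows a yellow bit near (555,237). I check the knob's position before lowering.

```bash
python3 - <<'E'
from h import *
s=arm.sense()
print("start",onz("side",336.1,148,239),"now",onz("side",325.6,143,239), "mid",onz("side",336.1,151.6,229),onz("side",325.6,147.2,229))
from scipy.spatial.transform import Rotation as Ro
m=arm.camera_model("wrist");w,x,y,q=s["tcp_rot"];R=Ro.from_quat([x,y,q,w]).as_matrix();T=m["T_tool_cam"]
def pw(X):
    p=m["mtx"]@(np.linalg.inv(T)@np.r_[R.T@(np.array(X)-s["eef_pos"]),1])[:3];return p[:2]/p[2]*[.63,1.0125]+[351,0]
print("knob",pw([545.6,-356.5,239]),pw([545.6,-356.5,180]),"tip",pw(s["eef_pos"]-[0,0,166]),pw([621,-373,277]))
E
```

```text
start [ 504.62003534 -346.60290707  239.        ] now [ 543.36655622 -363.68634727  239.        ] mid [ 503.26434301 -343.77352251  229.        ] [ 540.63672964 -357.06233057  229.        ]
knob [553.9424506  285.98815411] [554.04136526 245.26204554] tip [554.10212404 262.29647207] [542.67341609 157.35857729]
```

The knob is drawn at about (545,-357), as expected, with the fingers 9 mm past it. I lower and push home.

>>> move_arm --deltas "-1 0 0 -0.13 0; -1 0 0 -0.25 0; -1 0 0 -0.25 0; -1 -0.03 0.01 -0.25 0; -1 -0.07 0.022 -0.25 0"

```text
clock: 16.7
eef_pos: [559.1, -360.8, 392.2]
tcp_rot: [0.0, 0.988, -0.152, 0.001]
ft_force: [0.8, -0.4, 0.2]
gripper_width: 0.003
finger_force: 0.0
```

>>> move_arm --deltas "-1 -0.05 0.016 0 0; -1 -0.1 0.031 0 0; -1 -0.15 0.047 0 0; -1 -0.2 0.062 0 0; -1 -0.23 0.072 0 0"

```text
clock: 17.2
eef_pos: [523.8, -349.6, 391.9]
tcp_rot: [-0.0, 0.988, -0.152, 0.0]
ft_force: [3.6, 0.0, 1.0]
gripper_width: 0.006
finger_force: 1.4
```

>>> move_arm --deltas "-1 -0.02 0.006 0 0; -1 -0.04 0.012 0 0; -1 -0.04 0.012 0 0"

```text
clock: 17.5
eef_pos: [519.1, -348.3, 391.6]
tcp_rot: [0.0, 0.988, -0.152, 0.002]
ft_force: [5.3, -1.0, 0.3]
gripper_width: 0.007
finger_force: 2.6
```

>>> move_arm --deltas "-1 -0.02 0.006 0 0; -1 -0.03 0.01 0 0; -1 -0.03 0.01 0 0"

```text
clock: 17.8
eef_pos: [517.3, -347.7, 391.9]
tcp_rot: [0.001, 0.988, -0.152, 0.006]
ft_force: [13.8, -3.7, -6.4]
gripper_width: 0.005
finger_force: 7.2
```

>>> move_arm --deltas "-1 0.08 -0.025 0 0; -1 0.1 -0.03 0 0; -1 0.1 -0.03 0.2 0; -1 0.1 -0.03 0.5 0; -1 0.1 -0.03 0.8 0"

```text
clock: 18.3
eef_pos: [527.5, -351.3, 511.3]
tcp_rot: [-0.0, 0.988, -0.153, -0.003]
ft_force: [0.6, 0.0, 0.7]
gripper_width: 0.006
finger_force: 0.0
```

>>> move_arm --deltas "-1 -0.2 -0.2 0 0; -1 -0.4 -0.4 0 0; -1 -0.6 -0.6 0 0; -1 -0.8 -0.8 0 0; -1 -0.9 -0.9 0 0"

```text
clock: 18.8
eef_pos: [388.7, -489.4, 510.3]
tcp_rot: [0.001, 0.988, -0.156, -0.003]
ft_force: [0.4, -0.5, -0.3]
gripper_width: 0.003
finger_force: 0.0
```

>>> move_arm --deltas "-1 -0.3 -0.3 0 0; -1 -0.6 -0.6 0 0; -1 -0.9 -0.9 0 0; -1 -0.9 -0.9 0 0; -1 -0.9 -0.9 0 0"

```text
clock: 19.3
eef_pos: [250.5, -625.5, 509.5]
tcp_rot: [0.001, 0.987, -0.159, -0.004]
ft_force: [-0.2, 0.0, -0.3]
gripper_width: 0.007
finger_force: 0.0
```

```bash
python3 - <<'E'
from h import *
red=lambda r,g,b:(r>150)&(g<90)&(b<90)
yel=lambda r,g,b:(r>120)&(g>100)&(b<80)
s=arm.sense();print(s["eef_pos"],s["ft_force"],s["clock"]);I=dict(side=arm.camera("side"),top=arm.camera("top"))
for n,f,bx in(("side",red,(290,110,350,170)),("top",red,(360,120,410,160)),("side",yel,(320,140,350,165)),("top",yel,(360,170,385,200))):
  i0=cv2.imread(f"pics/{n}0.png")[:,:,::-1]
  for i in(i0,I[n]):
    try:B=blob(i,f,bx);print(n,B[0].round(2),B[1])
    except ValueError:print(n,"none")
d,t=I["side"],I["top"]
cv2.imwrite("pics/b7.png",np.hstack([cv2.resize(t[110:260,285:415],None,fx=3,fy=3,interpolation=2),cv2.resize(d[110:260,260:390],None,fx=3,fy=3,interpolation=2)])[:,:,::-1])
E
```

```text
[ 250.48578955 -625.52878283  509.47589024] [-0.16141142  0.02430108 -0.34817905] 19.3
side [304.07 124.39] 56
side [303.84 124.47] 58
top [382.58 141.33] 97
top [382.61 141.17] 96
side [336.08 151.64] 39
side [336.79 152.1 ] 39
top [372.28 183.75] 32
top [371.92 184.88] 25
```

View pics/b7.png

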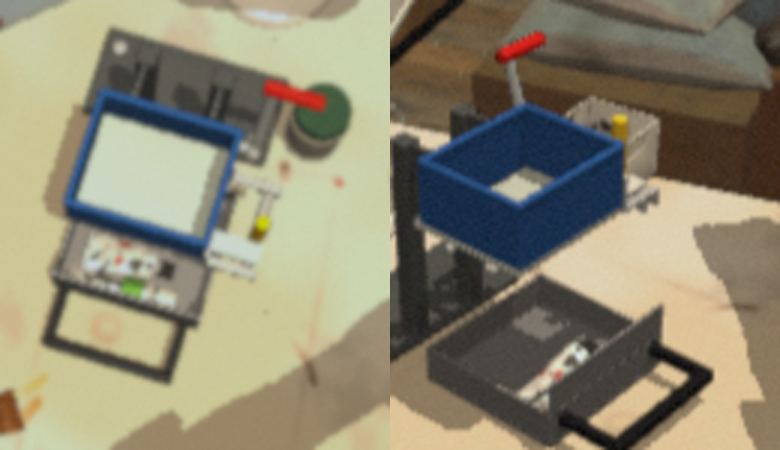

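Bar and knob are back at their starting pixels, and both tubes lie in the tray at its front (125,265). I check the tray's position.

```bash
python3 - <<'E'
from h import *
z=lambda x,y:(285+(x+.5)/3-.5,110+(y+.5)/3-.5)
a=-.305;R=np.array([[np.cos(a),-np.sin(a)],[np.sin(a),np.cos(a)]]);h=lambda P:(R.T@(P[:2]-[559,-238])).round(1)
for n,p,zz in(("barL",(45,341),37),("barR",(170,380),37),("wallL",(53,275),75),("wallR",(195,320),75),("green",(133,287),30),("greencap",(165,297),25),("blk",(115,258),25)):print(n,h(onz("top",*z(*p),zz)))
E
```

```text
barL [-169.3   67.7]
barR [-171.6  -76.1]
wallL [-102.5   77.4]
wallR [-106.2  -83.5]
green [-82.5  -8.1]
greencap [-82.3 -45.4]
blk [-55.6  20.7]
```

```bash
python3 -c "
from workcell import arm
print(arm.sign_off())"
```

```text
the job is handed in; nothing more can be done
None
```

I handed the job in at about 19 s: the tray is under the hopper with both tubes in it, the door is shut, the bolt is home and the arm is clear. The last pictures support this, but no verdict was returned.

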